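# Load a spacer in the carousel and present the cup

### The job

Pick the medium-thick brass spacer out of the three on the green mat and put it in the yellow cup of the parts carousel. Then turn the carousel until the yellow cup stands squarely at the red pointer of the stand, and finish while still holding on to the yellow cup (or to the turntable elsewhere) so that it is kept still there: do not let go. Leave the other two spacers, the mug, the microphone and the screwdriver where they are.

Things in the scene. Friction and masses are not known exactly. Their poses are not given: they have to be found in the camera images.
- spacer_medium: The wanted spacer, 22 mm in diameter (13 mm bore): the middle one of the three by thickness. About 27 g. A brass spacer: upright round tube 40 mm tall, standing on the green mat at the start. One of three that differ only in diameter and stand in random order about 80 mm apart. Origin: centre of its lower end; z along the tube.
- spacer_thin: Look-alike to leave alone: 16 mm in diameter. A brass spacer: upright round tube 40 mm tall, standing on the green mat at the start. One of three that differ only in diameter and stand in random order about 80 mm apart. Origin: centre of its lower end; z along the tube.
- spacer_thick: Look-alike to leave alone: 28 mm in diameter. A brass spacer: upright round tube 40 mm tall, standing on the green mat at the start. One of three that differ only in diameter and stand in random order about 80 mm apart. Origin: centre of its lower end; z along the tube.
- mat: Flat green bench mat, 260 x 100 x 4 mm, fixed. Origin: centre of its underside, on the table; x along its long side, along which the three spacers stand.
- yellow_cup (a point): Open yellow cup fixed on the turntable: 50 mm outer, 42 mm inner diameter, 36 mm tall, floor 4 mm thick. Can be gripped across its outside from above to turn the turntable. This point: centre of its underside, 36 mm above the table (rim at 72 mm), 85 mm from the turntable's axis. Three like cups, grey, holding small stock, stand at 90, 180 and 270 degrees from it.
- carousel: White turntable disc with its four cups, 250 mm in diameter, 10 mm thick, top face 36 mm above the table, turning about its upright axis. Origin: on the axis at the disc's underside; the yellow cup lies along its -x. Turns freely both ways, with no stop between any start and the pointer; light bearing (0.02 N m friction), no spring.
- axis (a point): Point on the turntable's axis at its top face, 36 mm above the table. Fixed to the stand.
- front_spot (a point): Fixed to the stand, 85 mm from the axis towards the red pointer, 36 mm above the table: the yellow cup's origin is here when the cup is squarely at the pointer. The pointer is a 34 mm wide red bar pointing outward from under the disc on the robot's side; its end, 34 mm tall, shows 130 to 175 mm from the axis.
- mug: Blue ceramic mug, 80 mm in diameter, 90 mm tall, a bystander. Origin: centre of its underside.
- microphone: Black hand microphone lying flat, 100 x 60 x 30 mm, a bystander. Origin: centre of its underside.
- screwdriver: Screwdriver lying on the table, about 0.2 m long, a bystander. Its x axis runs along it to the tip.

How it is judged:
By the outcome, as a careful person would: the job done as asked, in the order asked, and still so for the second after the job is handed in, while the arm keeps its last pose, push and grip.
It also fails if it takes over 51 s, if anything falls off the work surface, if the arm or the gripper's body presses on something with over 40 N, if the wrist force passes 120 N, or if a joint passes its speed limit or range.

### The arm

A 6-joint arm with a two-finger parallel gripper is mounted at the origin on the work surface. World frame = base frame: x ahead of the robot, y to its left, z up, the work surface at z = 0. Lengths are in mm, angles in rad, forces in N, time in s.
With the tool pointing down it reaches from about 400 to 825 mm from the base axis. Payload 7 kg.
Tool frame: the origin (TCP) lies at the very end of the fingers, on their centre line; the grasp point (between the pads) lies 19 mm behind it; z points along the fingers, x is the direction in which the jaws open and shut, and the axes are right-handed (so a half turn about z gives the same grasp; the last joint's range is limited). The gripper opens to 85 mm and grips with 20 to 120 N. Pads are 22 mm wide; open, the fingers measure 114 mm over their backs; the gripper's body (76 mm by 85 mm) begins 54 mm behind the grasp point. The pads swing forward as they close: fully open they stand 13 mm farther back than shut.
Start: joints at [-1.036, 0.359, 0.012, 0, -1.224, -0.288], TCP at [164.878, -654.531, 231.302] pointing down, gripper open.
Joint ranges: [-3.07, 3.07], [-1.43, 2.12], [-1.02, 1.25], [-3.03, 1.67], [-3.05, -0], [-3.03, 3.03]. Speed limits (rad/s): [2.39, 2.39, 3.01, 3.14, 3.14, 3.14].

### API

Orientations are given as a 3x3 rotation matrix whose columns are the frame's x, y, z axes.
In Python, from cell import manip, snapshot gives the robot as it stands.
- The arm moves only by the shell command python3 -m pendant 'ROWS' [FORCE]. ROWS is JSON, a list that holds one entry, the list of rows, each a list of 5 numbers: the opening, from 0 (shut) to 1 (fully open), then the shift along the world's x, y, z in m, then the turn about the world's z in rad. A call has 1 to 10 rows; each row is the pose to reach, as a shift and turn from the pose measured when the call began; what a row does not reach only later rows make up. A row lasts 1/8 s, in which the tool goes at most 62.5 mm and 10.7 degrees, less where a joint would pass 70% of its speed; a pose out of reach is approached as far as the arm can. A call with a gripper value outside its range is refused whole. The fingers move at their own pace and stop on an object; FORCE is the grip in N (left out, the last holds). Time passes only in rows, so rows that repeat a pose let the fingers close. It gives the time, the measured TCP pose, the force and the opening at its end, in the units of the state.
- manip.get_state(): the state, without advancing time (a new reading comes with each control period).
- snapshot(name): name is "side" or "top"; returns a dict with "pixels" (480x640x3 uint8, red, green, blue), "intrinsics" (3x3 intrinsics, pixels), "rvec" (rotation vector, rad) and "tvec" (3), from world to camera coordinates, as OpenCV has them. Camera axes: x right, y down, z forward; pixel columns grow to the right and rows downward; lengths in mm; the calibration is good to about 2 mm. A picture is of the moment at which its call begins. There is no depth.
- manip.hand_in(): hands the job in, once; it reports no verdict.
The state is a dict: "clock": time; "joints": joint angles; "dq": joint speeds; "tau": joint torques, N m; "tool_pos": TCP position; "tcp_rot": TCP orientation; "wrist_force": force on the tool from outside, world axes, zero at the start; "ft_torque": the same for the moment, N m; "finger_gap": finger opening in mm.
Only numpy, scipy, OpenCV 4.12 (cv2) and the standard library are available. Lean on these libraries where they do the work, as an engineer would, in place of code of your own. Each camera call takes 0.05 s, during which the arm holds its last target.

## Working session

There is one attempt and no reset: what is moved stays moved. The work goes in short steps, Python scripts to look and compute and a shell command to move; the robot and the scene stay as the last step left them, time stands still between calls to the robot, and variables do not carry over. Pictures are saved under pics/ and viewed, and the job is handed in when it is done.

```bash
mkdir -p pics; python3 - <<'E'
from cell import manip, snapshot
import cv2
for n in("side","top"):
    s=snapshot(n); cv2.imwrite(f"pics/{n}0.png",cv2.cvtColor(s["pixels"],cv2.COLOR_RGB2BGR))
    print(n,s["intrinsics"],s["rvec"],s["tvec"])
print(manip.get_state())
E
```

```text
side [[447.42465811   0.         318.3729962 ]
 [  0.         447.42465811 238.32737791]
 [  0.           0.           1.        ]] [ 0.07510813 -2.78667106  1.38825696] [595.74812389  57.64610875 909.87283179]
top [[450.20265971   0.         323.74040836]
 [  0.         450.20265971 244.23694891]
 [  0.           0.           1.        ]] [ 2.20357214 -2.14344354  0.05758346] [  7.8067686  596.16185092 982.87567727]
{'clock': 0.1, 'joints': array([-1.03592685e+00,  3.59327460e-01,  1.11638885e-02, -2.91451658e-04,
       -1.22412722e+00, -2.88093536e-01]), 'dq': array([-0.00016634, -0.00192493,  0.00189871,  0.00142191, -0.00140776,
        0.00051688]), 'tau': array([-1.85185163e-03, -5.84765625e+01,  2.94105345e+01,  6.95460185e+00,
       -3.23257962e-03, -7.28106045e-06]), 'tool_pos': array([ 164.74634566, -654.14152004,  230.45841273]), 'tcp_rot': array([[-2.44182227e-01,  9.69729222e-01, -5.25936825e-04],
       [ 9.69728188e-01,  2.44182739e-01,  1.42545430e-03],
       [ 1.51072938e-03, -1.61945159e-04, -9.99998846e-01]]), 'wrist_force': array([-0.05633492, -0.08404537, -0.33919479]), 'ft_torque': array([ 0.02053496, -0.07911934,  0.04613812]), 'finger_gap': 85.34989690067373}
```

View pics/side0.png

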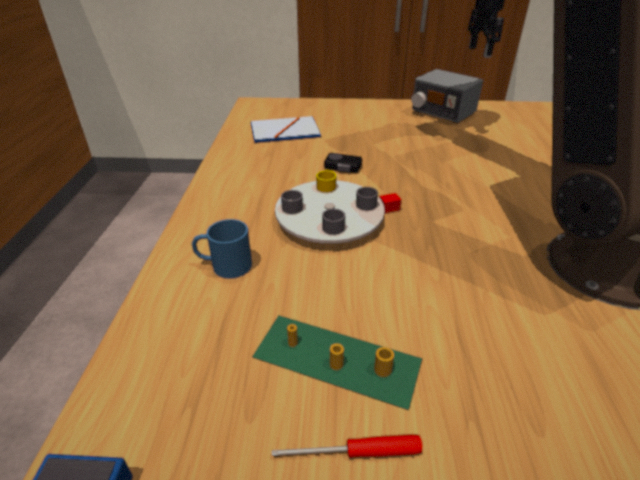

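View pics/top0.png

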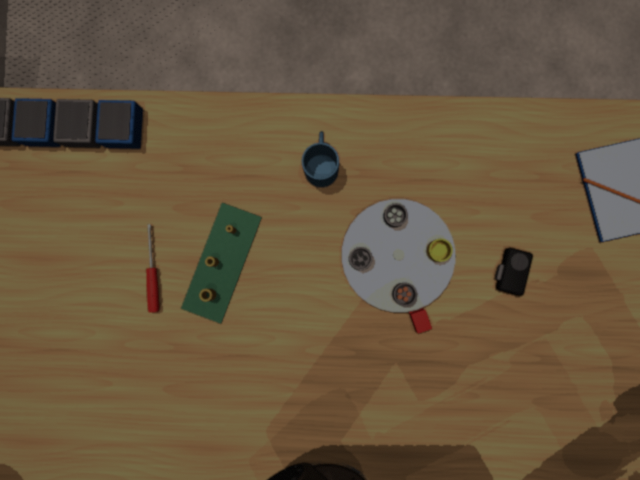

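Side view: mat with spacers at about (292,335), (337,356) and (385,360), yellow cup at (326,181), pointer at (390,203). Top view: spacers at (230,229), (210,261) and (206,295), yellow cup at (439,251), pointer at (421,320). I'll enlarge these areas.

```bash
python3 - <<'E'
import cv2
a=cv2.imread("pics/side0.png");b=cv2.imread("pics/top0.png")
def c(im,x,y,w,h,f,n): cv2.imwrite(n,cv2.resize(im[y:y+h,x:x+w],None,fx=f,fy=f,interpolation=cv2.INTER_CUBIC))
c(a,250,310,180,100,4,"pics/s_mat.png")
c(b,170,190,110,140,4,"pics/t_mat.png")
c(a,265,160,150,90,5,"pics/s_car.png")
c(b,330,190,140,150,4,"pics/t_car.png")
E
```

```text
(no output)
```

View pics/s_mat.png

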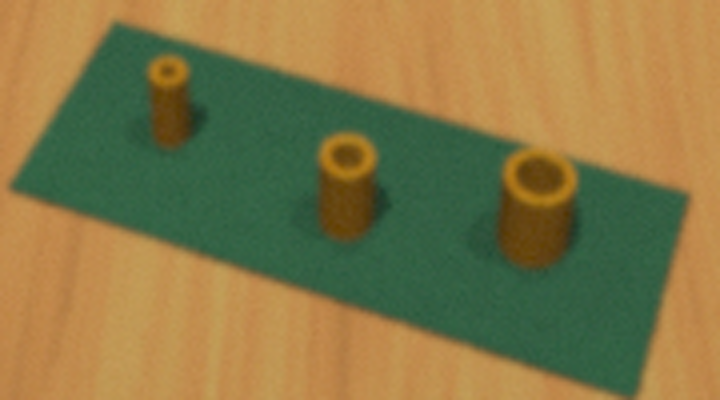

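View pics/t_mat.png

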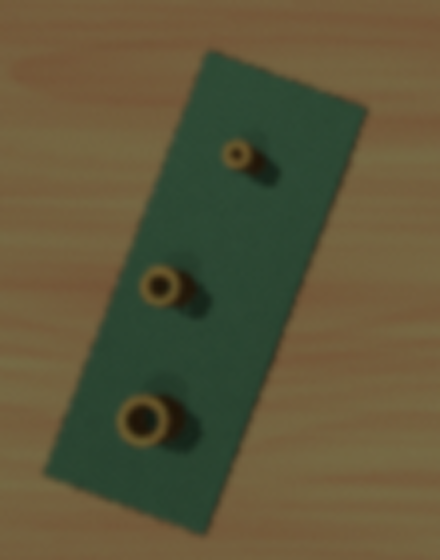

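View pics/s_car.png

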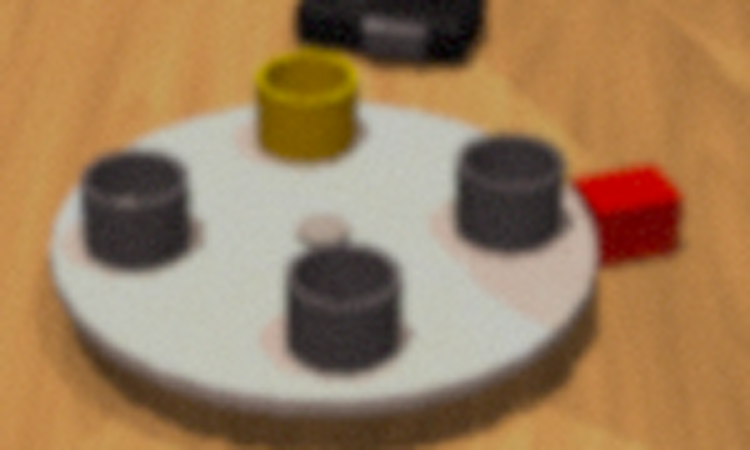

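View pics/t_car.png

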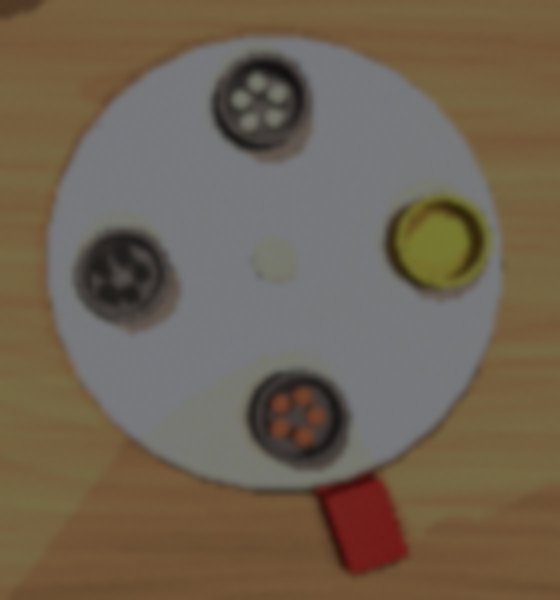

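```bash
cat > h.py <<'E'
from cell import manip, snapshot
import cv2, numpy as np
C={}
for n in("side","top"):
    s=snapshot(n); R=cv2.Rodrigues(np.array(s["rvec"]))[0]
    C[n]=(np.array(s["intrinsics"]),R,np.array(s["tvec"]).reshape(3))
def P(n): K,R,t=C[n]; return K@np.c_[R,t]
def tri(s,t):
    X=cv2.triangulatePoints(P("side"),P("top"),np.array(s,float).reshape(2,1),np.array(t,float).reshape(2,1))[:,0]
    return X[:3]/X[3]
def ray(n,uv,z):
    K,R,t=C[n]; d=R.T@np.linalg.inv(K)@np.array([uv[0],uv[1],1.]); o=-R.T@t
    return o+d*(z-o[2])/d[2]
def proj(n,X):
    p=P(n)@np.append(X,1); return p[:2]/p[2]
def full(c,x,y,f): return ((c[0]+.5)/f-.5+x,(c[1]+.5)/f-.5+y)
E
python3 - <<'E'
from h import *
np.set_printoptions(precision=1,suppress=True)
sm=lambda *c:full(c,250,310,4); tm=lambda *c:full(c,170,190,4)
sc=lambda *c:full(c,265,160,5); tc=lambda *c:full(c,330,190,4)
for n,s,t,z in [("thin",sm(169,72),tm(237,154),44),("med",sm(348,155),tm(161,286),44),("thick",sm(540,178),tm(144,420),44),
 ("yel",sc(307,74),tc(441,242),72),("g1",sc(135,178),tc(262,102),72),("g2",sc(344,274),tc(122,275),72),("g3",sc(511,160),tc(296,417),72),("ptrend",sc(667,186),tc(379,557),34)]:
    X=tri(s,t); print(n,X,"ray side",ray("side",s,z),"top",ray("top",t,z),"reproj err",proj("side",X)-s,proj("top",X)-t)
for c in [(317,487),(385,475),(405,545),(350,568),(408,552),(353,573)]: print(c,ray("top",tc(*c),34))
for c in [(578,182),(655,168),(680,203),(597,217)]: print(c,ray("side",sc(*c),34))
E
```

```text
thin [625.4 233.8  42.3] ray side [626.5 235.3  44. ] top [624.  233.4  44. ] reproj err [0.8 0.1] [ 0.  -0.6]
med [551.8 272.3  42.5] ray side [553.1 273.5  44. ] top [550.3 271.9  44. ] reproj err [0.9 0.1] [ 0.  -0.6]
thick [478.3 278.5  41.3] ray side [479.9 280.6  44. ] top [477.2 277.8  44. ] reproj err [0.8 0. ] [ 0.1 -0.5]
yel [ 588.3 -221.7   73.5] ray side [ 590.6 -224.7   72. ] top [ 586.2 -222.    72. ] reproj err [0.9 0.1] [ 0. -1.]
g1 [ 660.8 -126.7   71.3] ray side [ 663.2 -126.    72. ] top [ 658.1 -126.7   72. ] reproj err [1.1 0.1] [-0.  -1.2]
g2 [566.1 -54.6  71.7] ray side [568.  -54.3  72. ] top [564.2 -54.5  72. ] reproj err [0.9 0.1] [ 0.  -0.9]
g3 [ 493.9 -147.1   73.7] ray side [ 495.4 -149.9   72. ] top [ 492.2 -147.2   72. ] reproj err [0.7 0. ] [ 0.1 -0.8]
ptrend [ 416.7 -200.    29.8] ray side [ 417.9 -193.2   34. ] top [ 416.9 -199.1   34. ] reproj err [0.1 0. ] [ 0.  -0.1]
(317, 487) [ 453.5 -165.2   34. ]
(385, 475) [ 461.1 -201.9   34. ]
(405, 545) [ 423.8 -213.1   34. ]
(350, 568) [ 410.6 -183.6   34. ]
(408, 552) [ 420.1 -214.7   34. ]
(353, 573) [ 407.9 -185.2   34. ]
(578, 182) [ 459.9 -194.7   34. ]
(655, 168) [ 422.2 -209.4   34. ]
(680, 203) [ 413.1 -178.3   34. ]
(597, 217) [ 452.7 -164.1   34. ]
```

```bash
python3 - <<'E'
from h import *
from scipy.optimize import minimize
W=4
for n,ax in (("side",(579.3,-138.7)),("top",(575.2,-137.6))):
    im=cv2.imread(f"pics/{n}0.png").astype(int); b,g,r=im[...,0],im[...,1],im[...,2]
    m=((r>1.8*g+0)&(r>1.8*b)&(r>60)).astype(np.uint8)
    x0,y0,w,h=(370,180,45,45) if n=="side" else (400,295,40,50)
    m=m[y0:y0+h,x0:x0+w]; up=cv2.resize(m*255,None,fx=W,fy=W,interpolation=cv2.INTER_LINEAR)>127
    def poly(pts):
        c=np.zeros(up.shape,np.uint8)
        q=np.array([proj(n,p) for p in pts]); q=(q+.5-[x0,y0])*W-.5
        cv2.fillConvexPoly(c,cv2.convexHull(np.round(q*16).astype(np.int32)),1,shift=4); return c>0
    def cost(p,full=False):
        a,dx,dy=p; A=np.array([ax[0]+dx,ax[1]+dy]); d=np.array([np.cos(a),np.sin(a)]); e=np.array([-d[1],d[0]])
        box=poly([[*(A+rr*d+ww*e),z] for rr in(100,175) for ww in(-17,17) for z in(0,34)])
        th=np.linspace(0,2*np.pi,90)
        disc=poly([[A[0]+125*np.cos(t),A[1]+125*np.sin(t),z] for t in th for z in(26,36)])
        # disc only occludes; grey cups too, ignored
        mm=box&~disc
        return (mm^up).sum()/up.sum()
    for free in(0,1):
        best=min(((cost((np.radians(a),dx,dy)),a,dx,dy) for a in np.arange(192,210,.5) for dx in((-4,-2,0,2,4) if free else (0,)) for dy in ((-4,-2,0,2,4) if free else (0,))))
        print(n,up.sum()/W/W,best)
    print([(a,round(cost((np.radians(a),0,0)),3)) for a in np.arange(194,208,1)])
E
```

```text
side 336.75 (np.float64(0.08426132145508537), np.float64(201.0), 0, 0)
side 336.75 (np.float64(0.08426132145508537), np.float64(201.0), 0, 0)
[(np.int64(194), np.float64(0.631)), (np.int64(195), np.float64(0.546)), (np.int64(196), np.float64(0.461)), (np.int64(197), np.float64(0.379)), (np.int64(198), np.float64(0.291)), (np.int64(199), np.float64(0.209)), (np.int64(200), np.float64(0.134)), (np.int64(201), np.float64(0.084)), (np.int64(202), np.float64(0.108)), (np.int64(203), np.float64(0.184)), (np.int64(204), np.float64(0.272)), (np.int64(205), np.float64(0.355)), (np.int64(206), np.float64(0.435)), (np.int64(207), np.float64(0.519))]
top 381.75 (np.float64(0.1033071381794368), np.float64(201.5), 0, 0)
top 381.75 (np.float64(0.1033071381794368), np.float64(201.5), 0, 0)
[(np.int64(194), np.float64(1.08)), (np.int64(195), np.float64(0.934)), (np.int64(196), np.float64(0.789)), (np.int64(197), np.float64(0.644)), (np.int64(198), np.float64(0.498)), (np.int64(199), np.float64(0.354)), (np.int64(200), np.float64(0.217)), (np.int64(201), np.float64(0.108)), (np.int64(202), np.float64(0.136)), (np.int64(203), np.float64(0.279)), (np.int64(204), np.float64(0.423)), (np.int64(205), np.float64(0.567)), (np.int64(206), np.float64(0.715)), (np.int64(207), np.float64(0.863))]
```

```bash
python3 -m pendant '[[[1,0.045,0.04,0,0],[1,0.09,0.08,0,0],[1,0.135,0.12,0,0],[1,0.175,0.16,0,0],[1,0.21,0.205,0,0],[1,0.24,0.255,0,0],[1,0.265,0.305,0,0],[1,0.285,0.36,0,0],[1,0.305,0.415,0,0],[1,0.32,0.47,0,0]]]' 40
```

```text
clock: 1.55
tool_pos: [485.4, -182.5, 231.2]
tcp_rot: [[-0.244, 0.97, 0.0], [0.97, 0.244, 0.0], [0.0, 0.0, -1.0]]
wrist_force: [2.5, -0.3, -0.0]
finger_gap: 85.2
```

```bash
python3 -m pendant '[[[1,0.01,0.05,0,0],[1,0.02,0.105,0,0],[1,0.03,0.16,0,0],[1,0.035,0.215,0,0],[1,0.045,0.27,0,0],[1,0.05,0.325,-0.02,0],[1,0.055,0.375,-0.05,0],[1,0.06,0.42,-0.08,0],[1,0.066,0.455,-0.1,0],[1,0.066,0.455,-0.1,0]]]'
python3 - <<'E'
from h import *
for n in("side","top"):
    s=snapshot(n); cv2.imwrite(f"pics/{n}1.png",cv2.cvtColor(s["pixels"],cv2.COLOR_RGB2BGR))
a=cv2.imread("pics/side1.png");b=cv2.imread("pics/top1.png")
cv2.imwrite("pics/both1.png",np.hstack([cv2.resize(a[210:410,240:440],None,fx=2,fy=2),cv2.resize(b[160:360,120:320],None,fx=2,fy=2)]))
st=manip.get_state();print(st["tool_pos"],st["clock"])
E
```

```text
clock: 2.8
tool_pos: [550.6, 274.1, 128.7]
tcp_rot: [[-0.247, 0.969, -0.002], [0.969, 0.247, -0.002], [-0.001, -0.003, -1.0]]
wrist_force: [-0.7, -0.7, -0.3]
finger_gap: 85.1
[551.5482946  271.96899065 131.86812708] 3.0
```

View pics/both1.png

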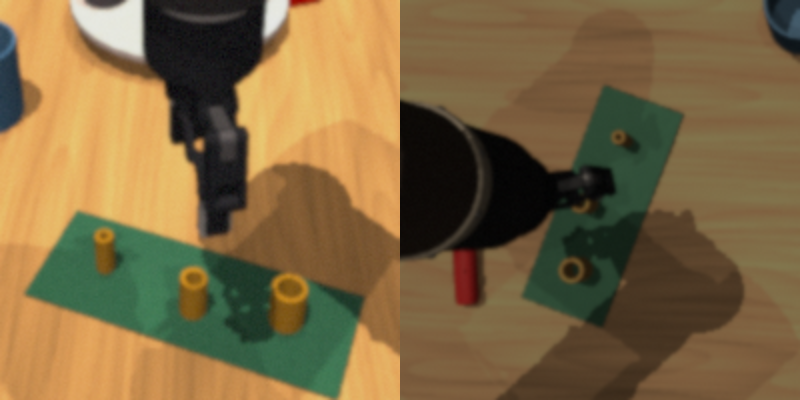

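Above the mat, the side crop shows the spacers still at their places and a fingertip near (345,325). I'll come lower and check alignment before straddling the spacer.

```bash
python3 -m pendant '[[[1,0,0,-0.04,0],[1,0,0,-0.07,0],[1,0,0,-0.07,0],[1,0,0,-0.07,0]]]'
python3 - <<'E'
from h import *
for n in("side","top"):
    s=snapshot(n); cv2.imwrite(f"pics/{n}2.png",cv2.cvtColor(s["pixels"],cv2.COLOR_RGB2BGR))
st=manip.get_state();T=st["tool_pos"];print(T,st["clock"])
x=st["tcp_rot"][:,0]
a=cv2.imread("pics/side2.png");b=cv2.imread("pics/top2.png")
def crop(im,x0,y0,n):
    o=cv2.resize(im[y0:y0+100,x0:x0+100],None,fx=4,fy=4,interpolation=cv2.INTER_CUBIC)
    for p in (T,T+42*x,T-42*x):
        q=(proj(n,p)-[x0,y0]+.5)*4; cv2.circle(o,tuple(int(v) for v in q),4,(255,0,255),1)
    return o
cv2.imwrite("pics/both2.png",np.hstack([crop(a,290,280,"side"),crop(b,160,210,"top")]))
E
```

```text
clock: 3.5
tool_pos: [552.5, 272.1, 63.7]
tcp_rot: [[-0.244, 0.97, 0.003], [0.97, 0.244, 0.002], [0.001, 0.003, -1.0]]
wrist_force: [-0.1, 0.2, -0.3]
finger_gap: 85.2
[552.24207685 272.41315006  63.38354756] 3.7
```

View pics/both2.png

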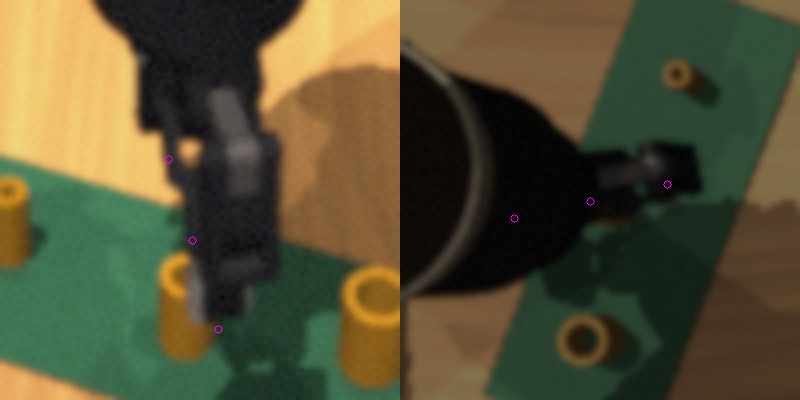

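The overlay agrees: the near finger tip sits at the predicted place and the spacer lies between the fingers. I'll go down and grip.

```bash
python3 -m pendant '[[[1,0,0,-0.025,0],[1,0,0,-0.047,0],[1,0,0,-0.047,0],[0.1,0,0,-0.047,0],[0.1,0,0,-0.047,0],[0.1,0,0,-0.047,0],[0.1,0,0,-0.047,0],[0.1,0,0,-0.047,0],[0.1,0,0,-0.047,0],[0.1,0,0,-0.047,0]]]' 40
```

```text
clock: 4.95
tool_pos: [552.5, 272.6, 17.1]
tcp_rot: [[-0.244, 0.97, 0.004], [0.97, 0.244, 0.003], [0.002, 0.004, -1.0]]
wrist_force: [-1.2, -1.9, 5.6]
finger_gap: 21.2
```

Gap is 21 mm, which matches the 22 mm spacer. Lift.

```bash
python3 -m pendant '[[[0.1,0,0,0.02,0],[0.1,0,0,0.06,0],[0.1,0,0,0.11,0],[0.1,0,0,0.14,0],[0.1,0,0,0.14,0]]]'
python3 - <<'E'
from h import *
for n in("side","top"):
    s=snapshot(n); cv2.imwrite(f"pics/{n}3.png",cv2.cvtColor(s["pixels"],cv2.COLOR_RGB2BGR))
st=manip.get_state();T=st["tool_pos"];print(T,st["clock"],proj("side",T))
a=cv2.imread("pics/side3.png");b=cv2.imread("pics/top3.png")
cv2.imwrite("pics/both3.png",np.hstack([cv2.resize(a[230:380,250:400],None,fx=2.67,fy=2.67),cv2.resize(b[160:360,120:320],None,fx=2,fy=2)][:1]))
E
```

```text
clock: 5.58
tool_pos: [553.7, 273.6, 160.1]
tcp_rot: [[-0.245, 0.97, 0.008], [0.97, 0.245, 0.006], [0.004, 0.009, -1.0]]
wrist_force: [-0.3, 0.7, -0.8]
finger_gap: 21.0
[551.86513096 272.1521791  155.79928684] 5.775 [339.29517525 295.55652361]
```

View pics/both3.png

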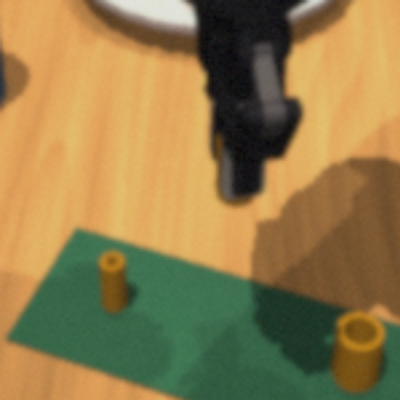

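The spacer is held, with its lower end just below the fingers at (235,200). I'll carry it over the yellow cup, shift about (+36,−494) mm.

```bash
python3 -m pendant '[[[0.1,0.003,-0.035,0,0],[0.1,0.007,-0.085,0,0],[0.1,0.011,-0.14,0,0],[0.1,0.015,-0.195,0,0],[0.1,0.019,-0.25,0,0],[0.1,0.023,-0.305,0,0],[0.1,0.027,-0.36,0,0],[0.1,0.03,-0.41,0,0],[0.1,0.033,-0.455,0,0],[0.1,0.036,-0.494,0,0]]]'
python3 -m pendant '[[[0.1,0,0,0,0],[0.1,0,0,0,0]]]'
python3 - <<'E'
from h import *
for n in("side","top"):
    s=snapshot(n); cv2.imwrite(f"pics/{n}4.png",cv2.cvtColor(s["pixels"],cv2.COLOR_RGB2BGR))
st=manip.get_state();T=st["tool_pos"];print(T,st["clock"],st["joints"])
a=cv2.imread("pics/side4.png");b=cv2.imread("pics/top4.png")
cv2.imwrite("pics/both4.png",np.hstack([cv2.resize(a[110:260,260:410],(400,400)),cv2.resize(b[180:330,330:480],(400,400))]))
E
```

```text
clock: 7.02
tool_pos: [587.1, -223.6, 154.3]
tcp_rot: [[-0.243, 0.97, -0.001], [0.97, 0.243, 0.002], [0.002, -0.0, -1.0]]
wrist_force: [0.2, 0.1, -0.5]
finger_gap: 20.9
clock: 7.28
tool_pos: [586.4, -223.5, 152.9]
tcp_rot: [[-0.243, 0.97, -0.003], [0.97, 0.243, 0.002], [0.003, -0.002, -1.0]]
wrist_force: [-0.8, 0.5, -0.4]
finger_gap: 20.8
[ 587.20193249 -222.56234618  154.22027055] 7.475 [-0.05318179  0.34042244 -0.1985982  -0.0023883  -1.03256677 -1.26921528]
```

View pics/both4.png

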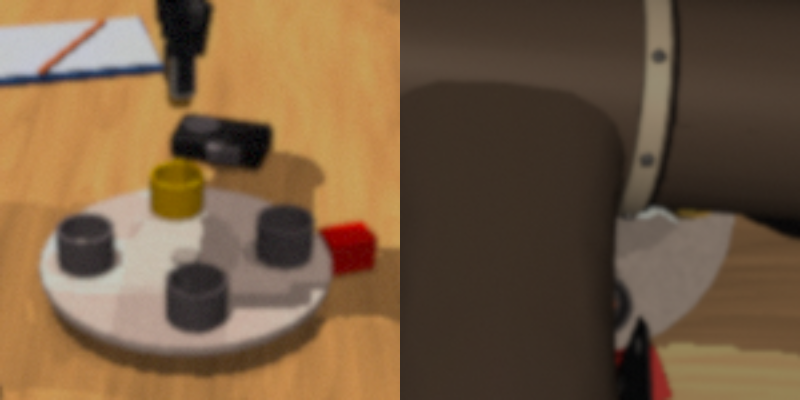

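Side view: the gripper with the spacer is at (180,95) in the crop, above the yellow cup at (177,180). The top view is blocked by the arm. I'll lower it so that the spacer's end is inside the rim, then look.

```bash
python3 -m pendant '[[[0.1,0.001,0.001,-0.03,0],[0.1,0.001,0.001,-0.055,0],[0.1,0.001,0.001,-0.065,0],[0.1,0.001,0.001,-0.071,0],[0.1,0.001,0.001,-0.075,0],[0.1,0.001,0.001,-0.077,0],[0.1,0.001,0.001,-0.077,0]]]'
python3 - <<'E'
from h import *
s=snapshot("side"); a=cv2.cvtColor(s["pixels"],cv2.COLOR_RGB2BGR);cv2.imwrite(f"pics/side5.png",a)
st=manip.get_state();T=st["tool_pos"];print(T,st["clock"],st["wrist_force"])
cv2.imwrite("pics/c5.png",cv2.resize(a[130:230,270:370],None,fx=5,fy=5,interpolation=cv2.INTER_CUBIC))
E
```

```text
clock: 8.35
tool_pos: [588.4, -221.6, 77.6]
tcp_rot: [[-0.245, 0.97, -0.0], [0.97, 0.245, 0.002], [0.002, 0.0, -1.0]]
wrist_force: [1.4, 0.3, -0.4]
finger_gap: 21.0
[ 588.38389872 -221.66213457   77.57681103] 8.5 [ 0.13964418  0.35083404 -0.00635693]
```

View pics/c5.png

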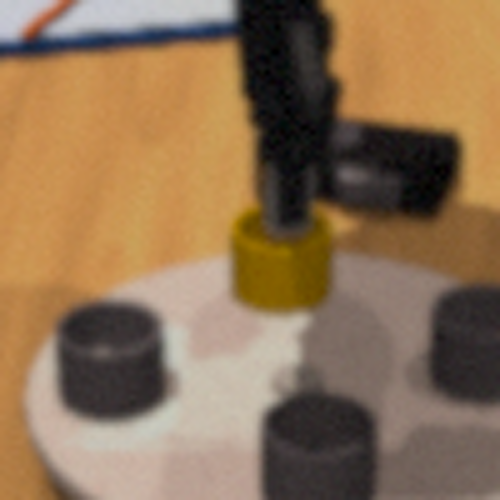

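The fingertips are centred over the cup's rim at about (285,225), with no contact force. Release and rise.

```bash
python3 -m pendant '[[[0.5,0,0,0,0],[1,0,0,0,0],[1,0,0,0,0],[1,0,0,0,0],[1,0,0,0.03,0],[1,0,0,0.07,0],[1,0,0,0.1,0],[1,0,0,0.1,0]]]'
python3 - <<'E'
from h import *
s=snapshot("side"); a=cv2.cvtColor(s["pixels"],cv2.COLOR_RGB2BGR);cv2.imwrite(f"pics/side6.png",a)
st=manip.get_state();T=st["tool_pos"];print(T,st["clock"],st["wrist_force"],st["finger_gap"])
cv2.imwrite("pics/c6.png",cv2.resize(a[150:250,260:410],None,fx=5,fy=5,interpolation=cv2.INTER_CUBIC))
E
```

```text
clock: 9.5
tool_pos: [589.9, -221.9, 180.6]
tcp_rot: [[-0.245, 0.97, 0.005], [0.97, 0.245, 0.001], [-0.0, 0.005, -1.0]]
wrist_force: [-0.1, 0.8, -0.4]
finger_gap: 85.4
[ 587.85036392 -221.4706156   176.8371898 ] 9.65 [-0.26396741 -0.30901539  0.53590488] 85.28290634247458
```

View pics/c6.png

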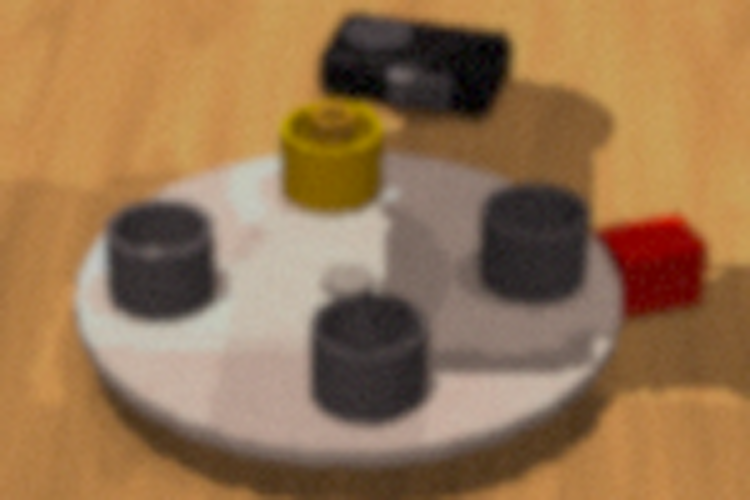

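The spacer stands upright in the yellow cup, its top showing at (335,118) in the crop, and the disc has not moved. Now grip the cup across its outside.

```bash
python3 -m pendant '[[[1,0,0,-0.05,0],[1,0,0,-0.1,0],[1,0,0,-0.12,0],[1,0,0,-0.131,0],[1,0,0,-0.131,0],[0.45,0,0,-0.131,0],[0.45,0,0,-0.131,0],[0.45,0,0,-0.131,0],[0.45,0,0,-0.131,0],[0.45,0,0,-0.131,0]]]' 40
python3 - <<'E'
from h import *
st=manip.get_state();T=st["tool_pos"];print(T,st["clock"],st["wrist_force"],st["finger_gap"],st["joints"])
A=np.array([577.3,-137.5]); v=T[:2]-A; r=np.hypot(*v);a=np.degrees(np.arctan2(v[1],v[0]));print(r,a)
for k in range(0,21):
    d=np.radians((201.2-360-a)*k/20); c,s=np.cos(d),np.sin(d)
    w=np.array([c*v[0]-s*v[1],s*v[0]+c*v[1]])
    print(k,np.round((w-v)/1000,4),round(d,3), A+w)
E
```

```text
clock: 10.9
tool_pos: [589.9, -223.3, 48.1]
tcp_rot: [[-0.245, 0.97, 0.004], [0.97, 0.245, 0.0], [-0.001, 0.003, -1.0]]
wrist_force: [2.7, -7.9, 2.5]
finger_gap: 48.4
[ 589.8860115  -223.32989661   48.08666185] 11.0 [ 1.5773495  -8.39277982  3.52664758] 48.54328009073375 [-5.30627826e-02  4.52064969e-01 -3.05446197e-01 -2.61693349e-04
 -8.09765118e-01 -1.27011025e+00]
86.74778865979265 -81.65765937800543
0 [0. 0.] -0.0 [ 589.8860115  -223.32989661]
1 [-0.0058 -0.0007] -0.067 [ 584.0838498  -223.98212659]
2 [-0.0116 -0.0009] -0.135 [ 578.25095597 -224.24257617]
3 [-0.0175 -0.0008] -0.202 [ 572.41375414 -224.11006546]
4 [-0.0233 -0.0003] -0.269 [ 566.59868792 -223.58519476]
5 [-0.0291  0.0007] -0.337 [ 560.83210067 -222.67034184]
6 [-0.0347  0.002 ] -0.404 [ 555.14011612 -221.36965115]
7 [-0.0403  0.0036] -0.471 [ 549.54852004 -219.68901506]
8 [-0.0458  0.0057] -0.539 [ 544.08264341 -217.63604719]
9 [-0.0511  0.0081] -0.606 [ 538.7672477  -215.22004785]
10 [-0.0563  0.0109] -0.673 [ 533.62641265 -212.45196198]
11 [-0.0612  0.014 ] -0.741 [ 528.68342721 -209.34432955]
12 [-0.0659  0.0174] -0.808 [ 523.96068405 -205.9112287 ]
13 [-0.0704  0.0212] -0.875 [ 519.47957809 -202.16821203]
14 [-0.0746  0.0252] -0.942 [ 515.26040958 -198.13223613]
15 [-0.0786  0.0295] -1.01 [ 511.32229216 -193.82158472]
16 [-0.0822  0.0341] -1.077 [ 507.68306624 -189.25578588]
17 [-0.0855  0.0389] -1.144 [ 504.35921821 -184.45552353]
18 [-0.0885  0.0439] -1.212 [ 501.36580573 -179.44254377]
19 [-0.0912  0.0491] -1.279 [ 498.71638951 -174.23955635]
20 [-0.0935  0.0545] -1.346 [ 496.42297193 -168.87013178]
```

Cup gripped (gap 48.5 mm). The 8 N outward side force suggests the axis lies about 1.7 mm further to −y in the robot's frame, so I'll use an axis of (578, −139.2) for the arc.

```bash
cat > arc.py <<'E'
from h import *
import sys
st=manip.get_state();T=st["tool_pos"];print(T,st["clock"],st["wrist_force"],st["finger_gap"])
A=np.array([float(sys.argv[1]),float(sys.argv[2])]); v=T[:2]-A; a=np.degrees(np.arctan2(v[1],v[0]));print(np.hypot(*v),a)
v=v/np.hypot(*v)*85; step=0.067
for k in range(1,11):
    d=-step*k; c,s=np.cos(d),np.sin(d); w=np.array([c*v[0]-s*v[1],s*v[0]+c*v[1]])
    print(k,np.round((A+w-T[:2])/1000,4),round(d,3))
E
python3 arc.py 578 -139.2
```

```text
[ 589.89773956 -223.31592229   48.10150451] 11.1 [ 0.94367342 -8.02203974  2.72689575] 48.188968389322184
84.95319058150615 -81.94922965456743
1 [-0.0057 -0.0007] -0.067
2 [-0.0113 -0.0009] -0.134
3 [-0.017  -0.0007] -0.201
4 [-0.0227 -0.0002] -0.268
5 [-0.0283  0.0007] -0.335
6 [-0.0339  0.002 ] -0.402
7 [-0.0393  0.0037] -0.469
8 [-0.0446  0.0057] -0.536
9 [-0.0498  0.008 ] -0.603
10 [-0.0548  0.0108] -0.67
```

```bash
python3 -m pendant '[[[0.45,-0.0057,-0.0007,0,-0.067],[0.45,-0.0113,-0.0009,0,-0.134],[0.45,-0.017,-0.0007,0,-0.201],[0.45,-0.0227,-0.0002,0,-0.268],[0.45,-0.0283,0.0007,0,-0.335],[0.45,-0.0339,0.002,0,-0.402],[0.45,-0.0393,0.0037,0,-0.469],[0.45,-0.0446,0.0057,0,-0.536],[0.45,-0.0498,0.008,0,-0.603],[0.45,-0.0548,0.0108,0,-0.67]]]' 40
python3 arc.py 578 -139.2
```

```text
clock: 12.35
tool_pos: [534.8, -212.5, 48.2]
tcp_rot: [[0.413, 0.911, 0.003], [0.911, -0.413, -0.002], [-0.0, 0.004, -1.0]]
wrist_force: [1.5, -1.0, -5.7]
finger_gap: 48.7
[ 534.79051072 -212.44535557   48.17855317] 12.45 [ 2.77918281 -4.16135083 -8.36726338] 48.5036791419348
85.04082594174892 -120.53754650367146
1 [-0.0048  0.0031] -0.067
2 [-0.0094  0.0065] -0.134
3 [-0.0137  0.0101] -0.201
4 [-0.0178  0.0141] -0.268
5 [-0.0216  0.0183] -0.335
6 [-0.0252  0.0228] -0.402
7 [-0.0284  0.0275] -0.469
8 [-0.0313  0.0324] -0.536
9 [-0.0339  0.0374] -0.603
10 [-0.0361  0.0427] -0.67
```

```bash
python3 -m pendant '[[[0.45,-0.0048,0.0031,0,-0.067],[0.45,-0.0094,0.0065,0,-0.134],[0.45,-0.0137,0.0101,0,-0.201],[0.45,-0.0178,0.0141,0,-0.268],[0.45,-0.0216,0.0183,0,-0.335],[0.45,-0.0252,0.0228,0,-0.402],[0.45,-0.0284,0.0275,0,-0.469],[0.45,-0.0313,0.0324,0,-0.536],[0.45,-0.0339,0.0374,0,-0.603],[0.45,-0.036,0.0425,0,-0.668]]]' 40
python3 arc.py 578 -139.2 | head -2
python3 - <<'E'
from h import *
for n in("side","top"):
    s=snapshot(n); cv2.imwrite(f"pics/{n}7.png",cv2.cvtColor(s["pixels"],cv2.COLOR_RGB2BGR))
a=cv2.imread("pics/side7.png");b=cv2.imread("pics/top7.png")
cv2.imwrite("pics/c7.png",cv2.resize(a[140:260,260:420],None,fx=5,fy=5,interpolation=cv2.INTER_CUBIC))
cv2.imwrite("pics/d7.png",cv2.resize(b[190:350,330:480],None,fx=3.5,fy=3.5,interpolation=cv2.INTER_CUBIC))
E
```

```text
clock: 13.7
tool_pos: [498.7, -170.0, 48.2]
tcp_rot: [[0.888, 0.46, 0.002], [0.46, -0.888, -0.004], [-0.0, 0.004, -1.0]]
wrist_force: [1.5, -1.8, -7.3]
finger_gap: 48.5
[ 498.71911916 -169.87463311   48.16105864] 13.8 [ 1.9515027  -4.97470789 -9.0026406 ] 48.62883384266106
85.00818303410311 -158.8480051377318
```

View pics/c7.png

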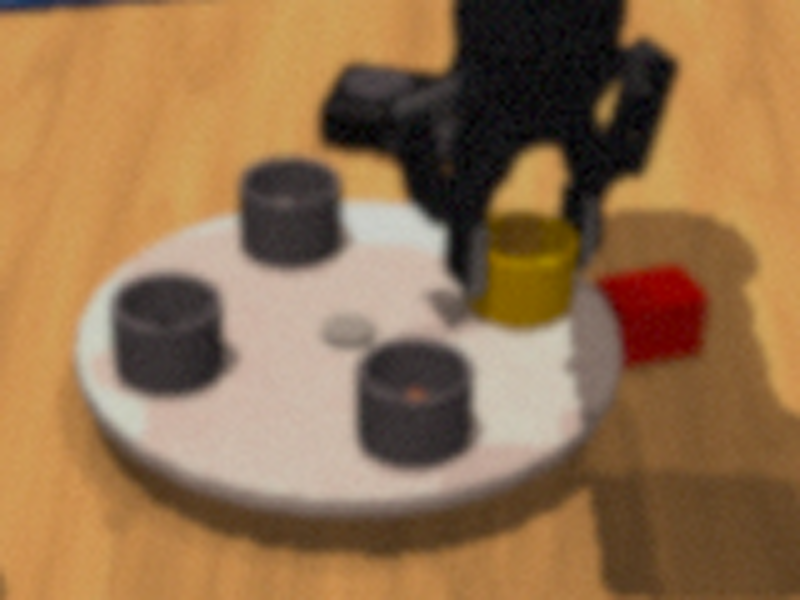

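View pics/d7.png

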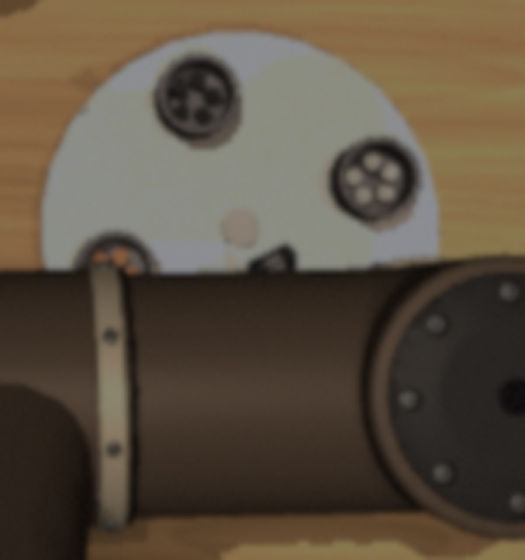

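Grey rims are visible at (291,180), (167,297) and (414,363) in the side crop and at (198,97) and (375,180) in the top crop; the yellow cup is at the pointer. I'll measure the angle and check the spacer in an enhanced crop.

```bash
python3 - <<'E'
from h import *
A={"side":np.array([579.3,-138.7]),"top":np.array([575.2,-137.6])}
for n,c,off in [("side",(291,180),-90+180),("side",(167,297),180),("side",(414,363),90+180),("side",(525,238),0),("top",(198,97),180),("top",(375,180),90)]:
    uv=full(c,260,140,5) if n=="side" else full(c,330,190,3.5)
    X=ray(n,uv,72); v=X[:2]-A[n]; print(n,X,np.hypot(*v),(np.degrees(np.arctan2(v[1],v[0]))+off)%360)
# top-camera: hub compare before/after not needed
a=cv2.imread("pics/side7.png")[175:210,345:385]
a=np.clip(a.astype(float)*2,0,255).astype(np.uint8)
cv2.imwrite("pics/e7.png",cv2.resize(a,None,fx=15,fy=15,interpolation=cv2.INTER_CUBIC))
E
```

```text
side [ 609.89816116 -217.87180922   72.        ] 84.87887158698842 21.13041954762396
side [ 658.49033738 -110.28601003   72.        ] 84.13361017209043 199.73830499335307
side [549.28650823 -63.50089996  72.        ] 80.96736586672029 21.757948257214252
side [ 499.8355279  -169.15550587   72.        ] 85.10076476717984 200.96979996480144
top [ 652.87618913 -107.90919146   72.        ] 83.1572875315023 200.91876702995762
top [ 605.17763375 -215.32301564   72.        ] 83.3038155536139 21.09154140452418
```

View pics/e7.png

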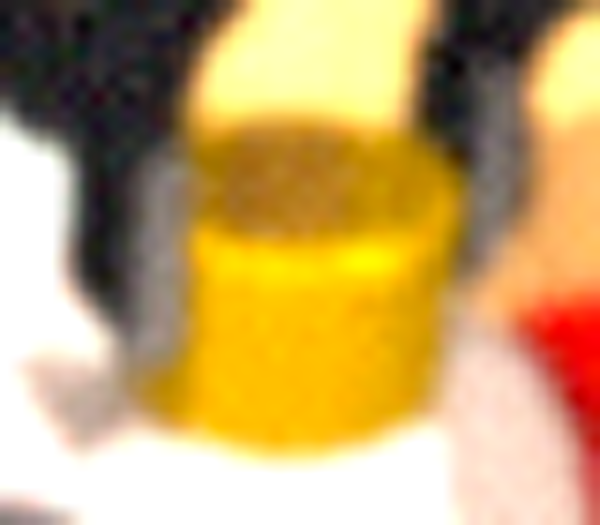

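```bash
python3 - <<'E'
from h import *
off={6:None,7:None}
outs=[]
for k,(x0,y0),c in ((6,(306,155),(590.4,-224)),(7,(345,172),(499.9,-169.2))):
    a=cv2.imread(f"pics/side{k}.png")[y0:y0+40,x0:x0+40].astype(float)
    a=np.clip(255*(a/255)**.6*1.1,0,255).astype(np.uint8)
    o=cv2.resize(a,None,fx=10,fy=10,interpolation=cv2.INTER_CUBIC); p=o.copy()
    th=np.linspace(0,2*np.pi,60)
    for r,z,col in((25,72,(255,0,0)),(11,80,(255,0,255)),(6.5,80,(0,255,255))):
        q=np.array([(proj("side",[c[0]+r*np.cos(t),c[1]+r*np.sin(t),z])-[x0,y0]+.5)*10 for t in th]).astype(np.int32)
        cv2.polylines(p,[q],True,col,1)
    outs.append(np.vstack([o,p])[:,:])
o=np.hstack(outs); cv2.imwrite("pics/f7.png",cv2.resize(o,(600,600)))
E
```

```text
(no output)
```

View pics/f7.png

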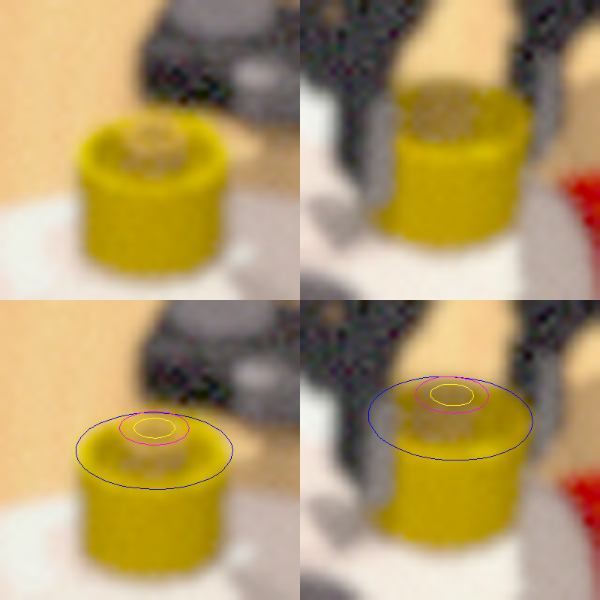

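Six rim measurements put the yellow cup at 199.7–201.8°, mean 200.9°, against the pointer's 201.2° (201.0–201.5°). The brown spacer shows inside the cup at about (445,115). One last look at the whole scene.

```bash
python3 -m pendant '[[[0.45,0,0,0,0],[0.45,0,0,0,0]]]' 40
python3 - <<'E'
from h import *
s=snapshot("side"); cv2.imwrite("pics/side8.png",cv2.cvtColor(s["pixels"],cv2.COLOR_RGB2BGR))
st=manip.get_state();print(st["clock"],st["tool_pos"],st["wrist_force"],abs(st["dq"]).max(),st["joints"],st["finger_gap"])
E
```

```text
clock: 14.45
tool_pos: [498.8, -170.1, 48.2]
tcp_rot: [[0.887, 0.461, 0.001], [0.461, -0.887, -0.004], [-0.0, 0.004, -1.0]]
wrist_force: [1.2, -1.8, -7.0]
finger_gap: 48.8
14.6 [ 498.80703654 -170.05140405   48.17703711] [ 1.39027589 -2.46753475 -7.96115787] 0.001604242690325568 [ 0.04671647  0.31332221 -0.54338517  0.00558249 -0.71286019 -2.71333136] 48.50802026302666
```

View pics/side8.png

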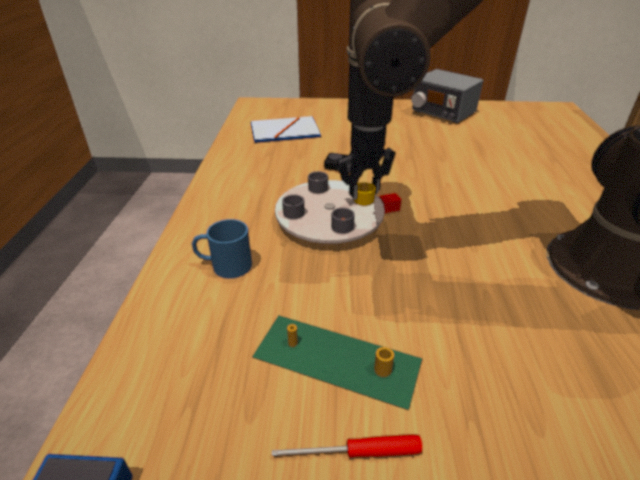

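The thin spacer (292,335), thick spacer (385,360), mug, microphone and screwdriver are where they were. The cup is held at the pointer and the arm is still.

```bash
python3 -c "
from cell import manip
print(manip.hand_in())"
```

```text
the job is handed in; nothing more can be done
None
```

The medium spacer is in the yellow cup, the cup stands at the red pointer, and I handed the job in at about 14.6 s with the gripper still holding the cup. The grip gap was 21 mm on the spacer and 48.5 mm on the cup.

**Last checks:**
- **Cup angle:** rim measurements put the yellow cup at about 200.9° (individual readings 199.7–201.8°). The pointer fits came to 201.0° and 201.5°, so the cup is about 0.3° off.
- **Hold:** the arm was still and wrist force was about 8 N.
- **Bystanders:** the other two spacers, mug, microphone and screwdriver look unmoved in the side view.

**Less certain:**
- **Spacer in the cup:** after the turn the gripper shades it, so I could see it inside the cup but not confirm it still stands upright. It did stand upright right after the drop.
- **Top view:** the arm hides the yellow cup there, so only the side view shows it directly at the end; the top view gave its angle from two grey cups.
- **Calibration:** the two cameras disagreed by about 2 to 4 mm, mostly in x. When the grip closed on the cup, the side force (about 8 N) put the axis roughly 1.7 mm from the camera estimate, so I used the corrected value for the turn.

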